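Hold a try square in the corner of a clamped frame

ROBOT

A 6-joint arm with a two-finger parallel gripper is mounted at the origin on the work surface. World frame = base frame: x ahead of the robot, y to its left, z up, the work surface at z = 0. Lengths are in mm, angles in rad, forces in N, time in s.
With the tool pointing down it reaches from about 400 to 825 mm from the base axis. Payload 7 kg.
Tool frame: the origin (TCP) lies at the very end of the fingers, on their centre line; the grasp point (between the pads) lies 19 mm behind it; z points along the fingers, y is the direction in which the jaws open and shut (so a half turn about z gives the same grasp; the last joint's range is limited). The gripper opens to 88 mm and grips with 3 to 60 N. Pads are 19 mm wide; open, the fingers measure 130 mm over their backs; the gripper's body (78 mm by 193 mm) begins 47 mm behind the grasp point.
Start: joints at [1.573, 0.359, 0.012, 0, -1.224, -0.288], TCP at [190.309, 647.594, 226.561] pointing down, gripper open.
Joint ranges: [-3.07, 3.07], [-1.43, 2.12], [-1.02, 1.25], [-3.03, 1.67], [-3.05, -0], [-3.03, 3.03]. Speed limits (rad/s): [2.39, 2.39, 3.01, 3.14, 3.14, 3.14].

INTERFACE

Orientations are given as a unit quaternion [x, y, z, w].
In Python, from plant import bot gives the robot as it stands. Calls block until the motion is done:
- bot.move_ptp(position, orientation): joint-space move of the TCP to a pose.
- bot.line_to(position, velocity=150, ori=None): straight line of the TCP; ori=None keeps the orientation; velocity is the mean speed in mm/s.
- bot.move_joints(angles): joint-space move.
- bot.move_gripper(opening, force=None): finger opening in mm; force is the grip in N (None keeps the last); returns when the fingers have stopped.
- bot.pause(seconds).
- bot.solve_ik(position, orientation): joint angles nearest the present ones, or None.
- bot.read_state(): the state.
- bot.camera(name): name is "side" or "top" or "wrist"; returns the picture (384x512x3 uint8, red, green, blue); there is no depth.
- bot.get_calibration(name): a dict with "fx", "fy", "cx", "cy" (pixels), "distortion" ([k1, k2, p1, p2, k3] as OpenCV has them; the pictures are not rectified), "view" (4x4, takes a point from world to camera coordinates); the wrist camera has in their place "T_tool_cam" (4x4, takes a point from camera to tool coordinates, whose origin is the TCP and whose axes are the flange's). Camera axes: x right, y up, looking along -z (the intrinsics and any distortion apply to the point x, -y, -z); pixel columns grow to the right and rows downward; lengths in mm; the calibration is good to about 2 mm. A picture is of the moment at which its call begins: read the wrist's pose just before it. get_calibration takes no time and is no camera call.
A pose or a line that the arm cannot do raises bot.Unreachable and nothing moves.
- bot.close_job(): hands the job in, once; it reports no verdict.
The state is a dict: "t": time; "joint_pos": joint angles; "qvel": joint speeds; "tau": joint torques, N m; "tcp_pos": TCP position; "eef_rot": TCP orientation; "contact_force": force on the tool from outside, world axes, zero at the start; "moment": the same for the moment, N m; "width": finger opening in mm.
Only numpy, scipy, OpenCV 4.12 (cv2) and the standard library are available. Lean on these libraries where they do the work, as an engineer would, in place of code of your own. Each camera call takes 0.05 s, during which the arm holds its last target. There are 200 camera calls.

TASK

Pick up the try square and set it flat on the plywood board inside the steel frame corner, then slide it along the flat bar, its blade passing under the flange of the green angle bar, right into the corner: the stock flush against the flat bar and the blade's outer edge flush against the angle bar's upright leg, both touching. Finish while still gripping it and pressing it lightly against both bars, so the joint can be tacked; do not let go. Leave the other things on the bench where they are.

Things in the scene. Friction and masses are not known exactly. Their poses are not given: they have to be found in the camera images.
- board: Plywood board fixed to the bench, 235 x 260 mm, 10 mm thick, carrying the corner of a steel frame; place and turn vary. Origin on the bench (z=0), straight under the frame's INSIDE corner, where the bars' inner faces meet; z up. It spans x -190..+45, y -210..+50 mm. Flat bar's inner face: plane y=0; angle bar's: plane x=0. The square goes in the quarter x<0, y<0.
- flat_bar: Bare steel flat bar fixed on the board along its x axis: x -170..+4 mm, y 0..30 mm, 10 mm high (top 20 mm above the bench). Inner face: plane y=0. Axes as the board; origin at the inside corner on the board's top (10 mm above the bench). Two red strap clamps with knobs stand on it, up to 22 mm above its top, staying at y over +5 mm.
- angle_bar: Green angle bar fixed on the board along its y axis, y 0..-185 mm. Upright leg 4 mm thick, inner face in plane x=0, 28 mm tall. On top a 4 mm flange hangs over the inside, x 0..-20 mm, for y -45..-185 mm only; its underside is 28 mm and its top 32 mm above the board's top. Axes and origin as the flat bar's.
- square: Loose try square, about 0.28 kg, lying flat. Stock: dark wood bar with a brass band, x -60..+60, y -10..+10 mm, 40 mm high; grip it across its 20 mm width, above the flat bar's height. Blade: steel, 4 mm thick, x +32..+60, out to y=-140 mm, 16 to 20 mm above the underside. Origin under the stock's middle, x along the stock to the blade, z up. Seated, its axes are parallel to the board's.
- heel (a point): Outer right-angle corner of the square at its underside: (+60, +10, 0) mm in the square's frame. Seated, it lies at the frame's inside corner, 10 mm above the bench. With the stock on the board the blade clears the flange's underside by 8 mm. A black foot, 16 mm high, props the blade near its tip.
- stock_end (a point): Free end of the stock's outer face at its underside: (-60, +10, 0) mm in the square's frame. Touches the flat bar's inner face (y=0) when flush.
- blade_tip (a point): Free end of the blade's outer edge: (+60, -140, +18) mm in the square's frame. Touches the angle bar's inner face (x=0) when flush.
- flux_jar: Bystander, to be left alone: small closed jar with a blue cap, 48 mm wide, 55 mm tall; origin under its centre
- round_stake: Bystander, to be left alone: upright dark steel cylinder, 40 mm wide, 60 mm tall; origin under its centre
- oil_can: Bystander, to be left alone: yellow can, 60 mm wide, 130 mm tall; origin under its centre
- wrench: Bystander, to be left alone: steel wrench, 200 mm long, lying on the bench; origin under its middle
- mug: Bystander, to be left alone: blue mug, 76 mm wide, 90 mm tall; origin under its centre
There are look-alikes about, which are no part of the job. Leave any orange look-alike of the square alone.

How it is judged (in metres and radians):
At the end, for the whole second after the job is handed in: Square on the board (within 5 mm, tilt under 0.05 rad), heel within 3 mm of the inside corner, stock's end within 3 mm of the flat bar's face, blade's tip within 3 mm of the leg's face, each bar pressed with over 1 N, still gripped (over 15 N) and at rest (under 10 mm/s) (x of heel in the frame of flat_bar between -0.003 and 0.003 m and y of heel in the frame of flat_bar between -0.003 and 0.003 m and z of heel in the frame of flat_bar between -0.003 and 0.005 m and y of stock_end in the frame of flat_bar between -0.003 and 0.003 m and x of blade_tip in the frame of flat_bar between -0.003 and 0.003 m and angle between square's own z axis and vertical below 0.05 rad and contact force between square and flat_bar above 1 N and contact force between square and angle_bar above 1 N and contact force between the fingers and square above 15 N and linear speed of square below 0.01 m/s); the arm keeps its last pose, push and grip.
It fails at once if a bystander is moved by more than 25 mm (distance of any of flux_jar, round_stake, oil_can, wrench, mug from where it was at the start of the episode above 0.025 m).
It also fails if it takes over 64 s, if anything falls off the work surface, if the arm or the gripper's body presses on something with over 40 N, if the wrist force passes 120 N, or if a joint passes its speed limit or range.

## Working session

There is one attempt and no reset: what is moved stays moved. The work goes in short steps, each a Python script; the robot and the scene stay as the last script left them, time stands still between calls to the robot, and variables do not carry over. Pictures are saved under pics/ and viewed, about 8 in all and at most 12, crops included, and the job is handed in when it is done.

```bash
ls; mkdir -p pics
python3 - <<'E'
from plant import bot
import cv2,json
s=bot.read_state(); print({k:s[k] for k in('t','tcp_pos','eef_rot','contact_force','width')})
for n in("top","side","wrist"):
    im=bot.camera(n); cv2.imwrite(f"pics/{n}0.png",im[:,:,::-1]); print(n,bot.get_calibration(n))
E
```

```text
pics
{'t': 0.0, 'tcp_pos': array([190.17415539, 647.16716196, 225.64301758]), 'eef_rot': array([ 9.89798319e-01, -1.42473265e-01, -5.64150400e-05,  8.07681494e-04]), 'contact_force': array([-0.25418985,  0.13180576, -0.25728566]), 'width': 87.59601944491826}
top {'fx': 424.83097395707006, 'fy': 424.83097395707006, 'cx': 260.74001210971414, 'cy': 188.89876535441533, 'distortion': array([-0.0456041,  0.       ,  0.       ,  0.       ,  0.       ]), 'view': array([[-2.89507637e-02, -9.99534011e-01, -9.67539608e-03,
         2.30357871e+01],
       [ 9.94822440e-01, -2.97549403e-02,  9.71748737e-02,
        -5.42890916e+02],
       [-9.74174822e-02, -6.81201433e-03,  9.95220293e-01,
        -1.46617668e+03],
       [ 0.00000000e+00,  0.00000000e+00,  0.00000000e+00,
         1.00000000e+00]])}
side {'fx': 449.2484940070871, 'fy': 449.2484940070871, 'cx': 261.86166521487576, 'cy': 190.19799711180127, 'distortion': array([-0.09548201,  0.        ,  0.        ,  0.        ,  0.        ]), 'view': array([[ 9.65121832e-01, -2.61760888e-01, -4.59203391e-03,
        -4.97715325e+02],
       [ 1.81396110e-01,  6.55960806e-01,  7.32673783e-01,
        -1.58268243e+02],
       [-1.88773146e-01, -7.07952441e-01,  6.80564502e-01,
        -1.19937340e+03],
       [ 0.00000000e+00,  0.00000000e+00,  0.00000000e+00,
         1.00000000e+00]])}
wrist {'fx': 269.3918347128092, 'fy': 269.3918347128092, 'cx': 256.71154145027725, 'cy': 197.87000268055135, 'distortion': array([-0.01615382,  0.        ,  0.        ,  0.        ,  0.        ]), 'T_tool_cam': array([[-6.58139012e-04,  9.52051719e-01,  3.05936418e-01,
         8.25940629e+01],
       [ 9.99999668e-01,  4.79408153e-04,  6.59344315e-04,
        -8.18142599e-01],
       [ 4.81061476e-04,  3.05936750e-01, -9.52051718e-01,
        -1.57682832e+02],
       [ 0.00000000e+00,  0.00000000e+00,  0.00000000e+00,
         1.00000000e+00]])}
```

View pics/top0.png

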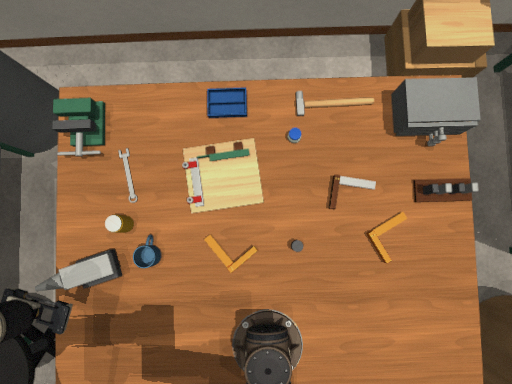

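View pics/side0.png

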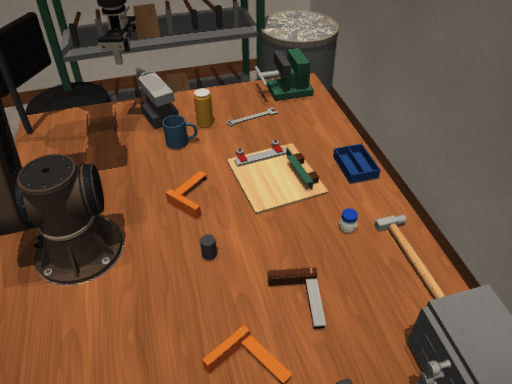

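Top view: the dark-wood/steel square is at (335,192), with its blade to (375,184). The orange look-alikes are at (230,255) and (388,237), and the wall rack at (446,190) is another dark thing, so I rule all three out. The board is at (223,176), with the flat bar on its left, the green angle along its top and the inside corner near (196,160). Next I'll take coarse positions and wrist close-ups of both.

```bash
cat > h.py <<'E'
from plant import bot
import numpy as np, cv2
from scipy.spatial.transform import Rotation as R
def cal(n,st=None):
    c=bot.get_calibration(n)
    if n=="wrist":
        T=np.eye(4);T[:3,:3]=R.from_quat(st['eef_rot']).as_matrix();T[:3,3]=st['tcp_pos']
        V=np.linalg.inv(T@c['T_tool_cam'])
    else: V=c['view']
    K=np.array([[c['fx'],0,c['cx']],[0,c['fy'],c['cy']],[0,0,1]])
    return K,np.array(c['distortion']),np.diag([1,-1,-1])@V[:3,:3],np.diag([1,-1,-1])@V[:3,3]
def pix2w(C,uv,z):
    K,D,Rm,t=C
    n=cv2.undistortPoints(np.array(uv,float).reshape(-1,1,2),K,D)[:,0]
    d=np.c_[n,np.ones(len(n))]@Rm; o=-Rm.T@t
    return o+d*((z-o[2])/d[:,2])[:,None]
def w2pix(C,P):
    K,D,Rm,t=C
    return cv2.projectPoints(np.array(P,float).reshape(-1,1,3),cv2.Rodrigues(Rm)[0],t,K,D)[0][:,0]
def ori(yaw): # tool down, tool x at yaw
    return (R.from_euler('z',yaw)*R.from_euler('x',np.pi)).as_quat()
E
python3 - <<'E'
from h import *
C=cal("top")
print(pix2w(C,[(335,192),(375,184),(336,176),(332,208)],40).round(), pix2w(C,[(223,176),(196,160)],10).round())
print(R.from_quat(bot.read_state()['eef_rot']).as_matrix().round(2))
for p in [(510,-250,230),(600,175,230)]:
  for y in (0,np.pi): print(p,y,bot.solve_ik(p,ori(y)))
E
```

```text
[[ 523. -251.   40.]
 [ 547. -392.   40.]
 [ 579. -257.   40.]
 [ 468. -238.   40.]] [[595. 140.  10.]
 [656. 236.  10.]]
[[ 0.96 -0.28 -0.  ]
 [-0.28 -0.96 -0.  ]
 [ 0.    0.   -1.  ]]
(510, -250, 230) 0 [-1.11313576e-01  1.81257828e-01 -2.23358081e-01  4.44089210e-16
 -1.16618042e+00  1.68210990e+00]
(510, -250, 230) 3.141592653589793 [-1.11313576e-01  1.81257828e-01 -2.23358081e-01 -4.44089210e-16
 -1.16618042e+00 -1.45948275e+00]
(600, 175, 230) 0 [ 5.95707223e-01  2.75119711e-01 -9.97191705e-02  4.44089210e-16
 -1.19595745e+00  9.75089103e-01]
(600, 175, 230) 3.141592653589793 [ 5.95707223e-01  2.75119711e-01 -9.97191705e-02 -4.44089210e-16
 -1.19595745e+00 -2.16650355e+00]
```

Run:
```python
from h import *
import pickle
S={}
for n,p in (("b1",(600,160,180)),("s1",(515,-290,150))):
    bot.move_ptp(p,ori(0)); bot.pause(.2)
    st=bot.read_state(); im=bot.camera("wrist"); cv2.imwrite(f"pics/{n}.png",im[:,:,::-1]); S[n]=dict(eef_rot=st['eef_rot'],tcp_pos=st['tcp_pos'])
    print(n,st['t'],st['tcp_pos'],st['contact_force'])
pickle.dump(S,open("S.pkl","wb"))
```

```text
b1 2.625 [599.89578428 160.64777447 179.99834795] [-0.42700848 -0.17897484  0.76401773]
s1 4.5583 [ 515.5211521  -289.25488813  150.02312226] [ 0.18915534 -0.02371438 -0.44075117]
```

View pics/b1.png

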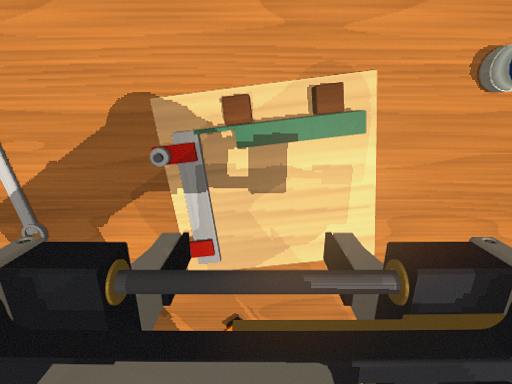

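View pics/s1.png

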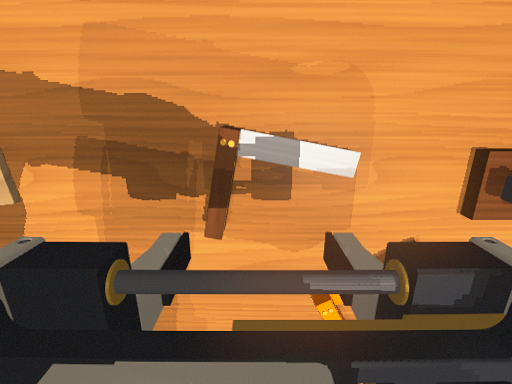

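b1 shows the board clear, with the inside corner near (198,135) and clamps near (180,153) and (205,248). s1 shows the real square: wood stock with brass from (228,130) to (215,237), blade tip near (358,165). Enlarging both to read corners.

Run:
```python
import cv2
a=cv2.imread("pics/b1.png")[60:275,140:390]; cv2.imwrite("pics/b1c.png",cv2.resize(a,(750,600) if 0 else None,fx=2.75,fy=2.75,interpolation=cv2.INTER_CUBIC))
a=cv2.imread("pics/s1.png")[115:250,190:370]; cv2.imwrite("pics/s1c.png",cv2.resize(a,None,fx=4,fy=4,interpolation=cv2.INTER_CUBIC))
```

```text
(no output)
```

View pics/b1c.png

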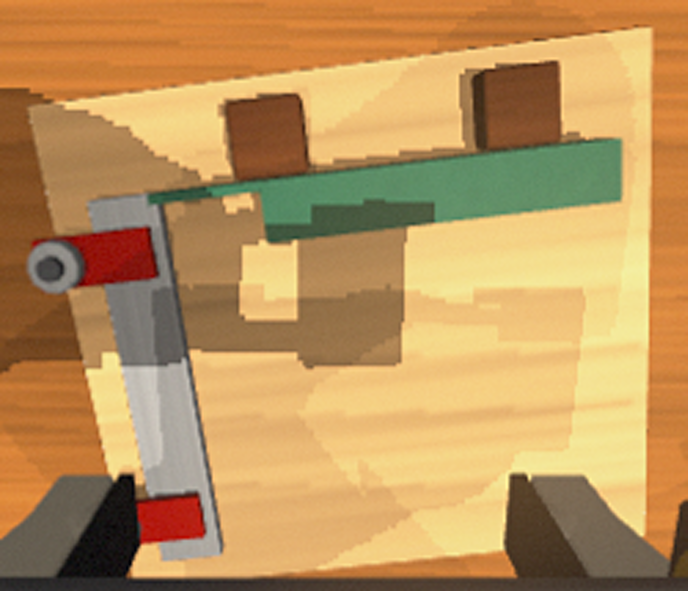

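View pics/s1c.png

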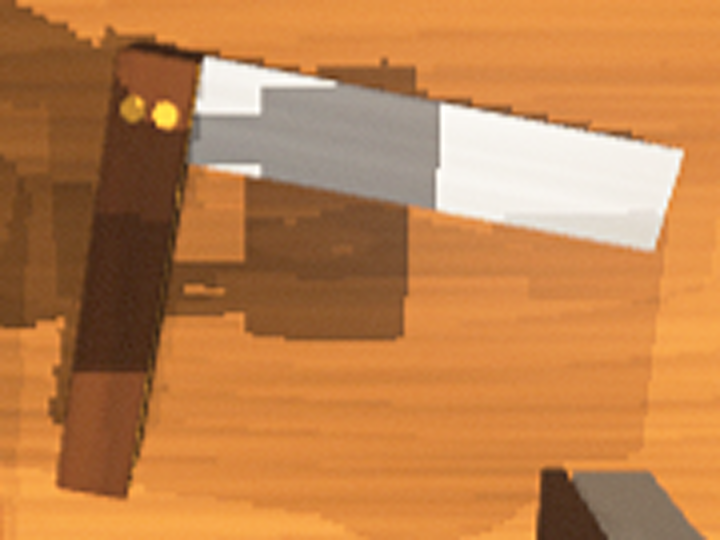

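```bash
cat > fit.py <<'E'
from h import *
from scipy.optimize import least_squares
def place(q,L):
    L=np.array(L,float); c,s=np.cos(q[2]),np.sin(q[2])
    return np.c_[q[0]+c*L[:,0]-s*L[:,1], q[1]+s*L[:,0]+c*L[:,1], L[:,2]]
def fit(C,uv,L,q0):
    r=least_squares(lambda q:(w2pix(C,place(q,L))-uv).ravel(),q0,loss='soft_l1',x_scale=[10,10,.1])
    return r.x,(w2pix(C,place(r.x,L))-uv).round(1)
E
python3 - <<'E'
from fit import *
import pickle
S=pickle.load(open("S.pkl","rb"))
Cb,Cs=cal("wrist",S["b1"]),cal("wrist",S["s1"])
uv=np.array([(30,105),(652,28),(153,195),(90,201),(221,552),(163,558),(621,200),(268,242),(621,140)])/2.75+[140,60]
L=[(45,50,10),(45,-210,10),(4,0,20),(4,30,20),(-170,0,20),(-170,30,20),(-20,-185,42),(-20,-45,42),(4,-185,42)]
qb,e=fit(Cb,uv,L,[656,220,0]); print("board",qb,e.tolist())
uv=np.array([(118,52),(203,62),(60,487),(127,497),(683,150),(655,250)])/4+[190,115]
L=[(60,10,40),(60,-10,40),(-60,10,40),(-60,-10,40),(60,-140,20),(32,-140,20)]
qs,e=fit(Cs,uv,L,[523,-250,0]); print("sq",qs,e.tolist())
# clamps in board frame
w=pix2w(Cb,np.array([(150,228),(157,276),(195,493),(205,537),(55,265)])/2.75+[140,60],26)
c,s=np.cos(qb[2]),np.sin(qb[2]); print("clamps",((w[:,:2]-qb[:2])@np.array([[c,-s],[s,c]])).round())
for n,z in(("top",40),):
    C=cal(n); print(w2pix(C,place(qs,[(0,0,40),(60,-140,20)])),w2pix(C,place(qb,[(0,0,20)])))
pickle.dump((qb,qs),open("Q.pkl","wb"))
E
```

```text
board [6.58739930e+02 2.30216900e+02 1.16437909e-01] [[-1.6, -0.1], [0.8, -0.7], [1.1, -1.1], [-1.6, -0.1], [0.1, 1.5], [-0.7, 1.5], [0.5, 0.8], [-0.3, 0.6], [0.6, -0.6]]
sq [ 5.23822561e+02 -2.51180949e+02 -1.85418566e-01] [[0.2, -1.6], [-0.6, -0.1], [-1.0, 0.8], [0.3, 1.3], [0.8, -0.1], [0.1, 0.1]]
clamps [[ -10.    4.]
 [ -30.    5.]
 [-132.    6.]
 [-155.    5.]
 [ -20.   47.]]
[[335.06815333 191.89422954]
 [375.61339394 181.81763276]] [[197.22528777 158.72336935]]
```

The fits agree (residuals ≤1.6 px, and the top view matches). The clamps occupy board x −30..−10 and −155..−132, so gripping the stock at +5 mm keeps the fingers between them. Grasp.

Run:
```python
from fit import *
import pickle
qb,qs=pickle.load(open("Q.pkl","rb"))
g=place(qs,[(5,0,0)])[0]; o=ori(qs[2])
bot.move_gripper(55,force=50)
bot.move_ptp((g[0],g[1],80),o); bot.line_to((g[0],g[1],16),100); bot.pause(.2)
st=bot.read_state(); print(st['tcp_pos'],st['contact_force'])
bot.move_gripper(0,force=50); st=bot.read_state(); print(st['width'],st['tcp_pos'],st['contact_force'])
bot.line_to((g[0],g[1],140),120)
p=place(qb,[(-42-55,-10-12,0)])[0]
bot.move_ptp((p[0],p[1],110),ori(qb[2])); bot.pause(.3)
st=bot.read_state(); im=bot.camera("wrist"); print(st['t'],st['width'],st['tcp_pos'],st['contact_force'],st['moment'])
pickle.dump(dict(eef_rot=st['eef_rot'],tcp_pos=st['tcp_pos']),open("S2.pkl","wb"))
cv2.imwrite("pics/h1.png",cv2.resize(im[:290,100:420],None,fx=2,fy=2,interpolation=cv2.INTER_CUBIC)[:,:,::-1])
```

```text
[ 529.25393924 -252.18490138   16.77777897] [-0.26560524  0.26037818  0.19080424]
19.47488778935278 [ 528.74347552 -252.10132562   15.98790129] [0.33372062 0.02707843 0.12328547]
10.5833 19.66222384494213 [565.1626679  196.48916982 110.10594917] [-0.54821273  0.11633923 -2.95059557] [0.03959101 0.01687636 0.01275708]
```

View pics/h1.png

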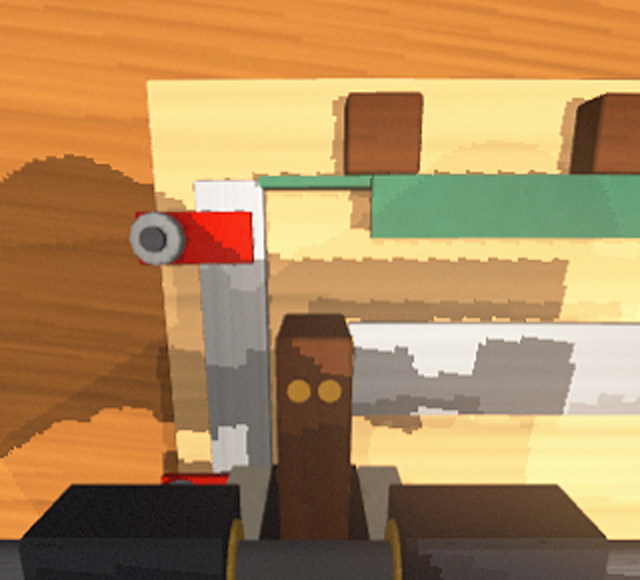

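Run:
```python
from fit import *
import pickle
qb,qs=pickle.load(open("Q.pkl","rb")); st=pickle.load(open("S2.pkl","rb")); C=cal("wrist",st)
uv=np.array([(148,80),(264,181),(194,182),(372,237),(372,175),(270,465)])/2+[100,0]
L=[(45,50,10),(4,0,20),(4,30,20),(-20,-45,42),(4,-45,42),(-125,0,20)]
q,e=fit(C,uv[:5],L[:5],qb); print("board",q,"old",qb,e.tolist())
t=st['tcp_pos']; h=t[2]-16
uv=np.array([(276,337),(350,337)])/2+[100,0]
w=pix2w(C,uv,h+40); m=pix2w(C,np.array([(420,322),(600,321)])/2+[100,0],h+20); f=R.from_quat(st['eef_rot']).inv()
print("stock in tool",f.apply(w-t).round(1),"blade edge",f.apply(m-t).round(1))
print("tool yaw",R.from_quat(st['eef_rot']).as_matrix()[:2,0])
```

```text
board [6.58487617e+02 2.29913261e+02 1.22327844e-01] old [6.58739930e+02 2.30216900e+02 1.16437909e-01] [[-1.4, 0.2], [-0.2, -0.4], [-0.1, -0.5], [0.2, 0.9], [1.0, 0.0]]
stock in tool [[ 55.6 -10.5 -24. ]
 [ 55.6   8.2 -24. ]] blade edge [[55.8 29.5 -4. ]
 [56.2 81.5 -4. ]]
tool yaw [0.99334557 0.11517192]
```

Held pose and board pose agree to under 1 mm. Lower with force guarding, then slide.

```bash
cat > go.py <<'E'
from fit import *
Q=np.array([658.6,230.0,0.119]); o=ori(Q[2]); c,s=np.cos(Q[2]),np.sin(Q[2])
def P(hx,hy,z): # TCP for heel at (hx,hy), underside z
    p=place(Q,[(hx-55,hy-10,0)])[0]; return [p[0],p[1],z+16]
def F():
    f=bot.read_state()['contact_force']; return np.array([c*f[0]+s*f[1],-s*f[0]+c*f[1],f[2]])
def heel():
    t=bot.read_state()['tcp_pos']; d=t[:2]-Q[:2]; return np.array([c*d[0]+s*d[1]+55,-s*d[0]+c*d[1]+10,t[2]-16])
E
python3 - <<'E'
from go import *
bot.line_to(P(-42,-8,40),120,o); bot.line_to(P(-42,-8,13),50); bot.pause(.3)
f0=F(); print("free",f0,heel())
z=13
while z>7:
    z-=.5; bot.line_to(P(-42,-8,z),10); bot.pause(.1); f=F()-f0
    if f[2]>3: break
print("down",z,f,heel())
y=-8
while y<4:
    y+=.5; bot.line_to(P(-42,y,z),20); bot.pause(.1); f=F()-f0
    if f[1]<-5: break
print("flat",y,f,heel(),bot.read_state()['t'],bot.read_state()['moment'])
np.save("f0.npy",np.r_[f0,y,z])
E
```

```text
free [ 0.23531618 -0.16775425 -3.50289769] [-41.86000018  -7.92236437  13.2684756 ]
down 9.5 [-2.72280235 -0.31879598  9.79988948] [-41.89876721  -7.93969094   9.98803214]
flat -4.5 [-0.77661097 -5.55365761  8.48562139] [-41.67950679  -5.42424011   9.98483775] 17.125 [-2.02482822 -0.15647143  0.02885126]
```

Contact at −5.4 mm is suspicious: 8 N of down-force means friction on the board. I'll ease z and continue, watching whether it still moves.

Run:
```python
from go import *
d=np.load("f0.npy"); f0=d[:3]; y=d[3]; z=9.9
while y<5:
    bot.line_to(P(-42,y,z),20); bot.pause(.1); f=F()-f0; print(y,f.round(1),heel().round(2))
    if f[1]<-8: break
    y+=.5
print(bot.read_state()['t'],bot.read_state()['width'])
np.save("f0.npy",np.r_[f0,y,z])
```

```text
-4.5 [-0.5 -3.2  6.9] [-41.82  -4.66  10.  ]
-4.0 [ 1.1 -3.   6.2] [-41.89  -3.98   9.98]
-3.5 [ 0.2 -2.5  7.5] [-41.92  -3.45   9.96]
-3.0 [-0.6 -5.2  8.6] [-41.99  -3.     9.95]
-2.5 [ 0.2 -4.3  7.7] [-41.98  -2.57   9.98]
-2.0 [ 0.2 -5.2  8.7] [-42.03  -2.1    9.97]
-1.5 [-0.8 -4.3  8.3] [-42.02  -1.6    9.98]
-1.0 [-0.1 -4.8  9.2] [-42.04  -1.14   9.98]
-0.5 [ 0.1 -5.1  8.7] [-42.03  -0.62   9.98]
0.0 [ 0.4 -6.9  9.2] [-42.04  -0.42   9.97]
0.5 [ 1.  -8.9  9.1] [-42.07  -0.41   9.97]
20.975 19.77982556036536
```

That was friction; the real contact with the flat bar is at y ≈ −0.4 (position stalls there). Now slide along it into the corner.

Run:
```python
from go import *
d=np.load("f0.npy"); f0=d[:3]; y=.3; z=10.1
for x in (-30,-18,-8,-4):
    bot.line_to(P(x,y,z),20); bot.pause(.05); f=F()-f0; print(x,f.round(1),heel().round(2))
    if f[0]<-15: break
else:
  while x<4:
    x+=.5; bot.line_to(P(x,y,z),15); bot.pause(.15); f=F()-f0;h=heel(); print(x,f.round(1),h.round(2))
    if x-h[0]>.7 or f[0]<-13: break
st=bot.read_state();print(x,st['t'],st['width'],st['moment'])
im=bot.camera("wrist"); cv2.imwrite("pics/e1.png",cv2.resize(im[:290,100:420],None,fx=2,fy=2,interpolation=cv2.INTER_CUBIC)[:,:,::-1])
cv2.imwrite("pics/e1s.png",cv2.resize(bot.camera("side")[130:230,210:340],None,fx=6,fy=6,interpolation=cv2.INTER_CUBIC)[:,:,::-1])
```

```text
-30 [-12.2  -2.3  17.9] [-33.24  -0.49   9.96]
-18 [-11.8  -2.4  17.9] [-21.28  -0.47   9.97]
-8 [-12.5  -2.3  17.7] [-11.24  -0.48  10.  ]
-4 [-11.9  -3.7  16.6] [-7.11 -0.5  10.01]
-3.5 [-13.5  -2.7  19.6] [-6.95 -0.51  9.98]
-3.5 24.075 19.57785435689184 [-1.66267093  4.20845166  0.05295015]
```

View pics/e1.png

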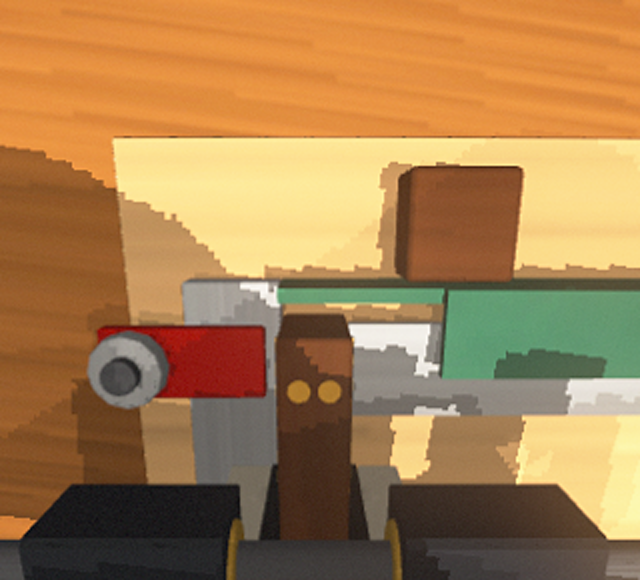

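The blade is under the flange, still ~7 mm short of the leg (visible gap at row 310); the 12 N is just friction from 18 N of down-force. Ease z, then press on.

Run:
```python
from go import *
f0=np.load("f0.npy")[:3]; y=.3; x=-4.5
for z in (10.5,11,11.5,12):
    bot.line_to(P(x,y,z),15); bot.pause(.2); f=F()-f0; print("z",z,f.round(1),heel().round(2))
    if f[2]<8: break
prev=-99
while x<8:
    x+=.5; bot.line_to(P(x,y,z),15); bot.pause(.15); f=F()-f0;h=heel(); print(x,f.round(1),h.round(2))
    if f[0]<-18 or (h[0]>-3 and h[0]-prev<.12): break
    prev=h[0]
st=bot.read_state();print(x,z,st['t'],st['width'],st['moment'])
```

```text
z 10.5 [-7.5 -4.2 12.5] [-6.96 -0.46 10.  ]
z 11 [-6.1 -4.   7.8] [-6.93 -0.48 10.07]
-4.0 [-7.3 -3.3  9.1] [-6.75 -0.48 10.03]
-3.5 [-8.7 -3.2 10.9] [-6.47 -0.49 10.05]
-3.0 [-8.5 -3.2  9.9] [-6.   -0.47 10.08]
-2.5 [-9.  -3.4 10.3] [-5.51 -0.47 10.09]
-2.0 [-9.  -3.3 11.3] [-5.06 -0.48 10.04]
-1.5 [-8.6 -4.2 11. ] [-4.53 -0.49 10.08]
-1.0 [-8.1 -3.2 10.4] [-4.03 -0.5  10.05]
-0.5 [-8.5 -3.1 10.7] [-3.53 -0.5  10.07]
0.0 [-8.6 -3.1 10.1] [-3.02 -0.5  10.07]
0.5 [-9.1 -2.2 10.9] [-2.55 -0.52 10.05]
1.0 [-9.  -3.  10.4] [-2.05 -0.49 10.07]
1.5 [-8.6 -2.8 11.9] [-1.51 -0.48 10.08]
2.0 [-8.3 -3.3  9.6] [-1.05 -0.49 10.04]
2.5 [-8.6 -3.7 10.8] [-0.54 -0.49 10.07]
3.0 [-8.9 -4.3 11.2] [-1.000e-02 -4.800e-01  1.009e+01]
3.5 [-11.5  -2.4  11.6] [ 0.1  -0.45 10.06]
3.5 11 31.475 19.710280023388965 [-1.47604507  3.21660939  0.06113633]
```

It stalls at x ≈ 0.1: leg contact, at the expected place. Add light pressure on both and check.

Run:
```python
from go import *
f0=np.load("f0.npy")[:3]
for x,y,z in ((4.5,.8,11.2),(5.3,1.3,11.4)):
    bot.line_to(P(x,y,z),10); bot.pause(.5); f=F()-f0; print(x,y,f.round(1),heel().round(2))
bot.move_gripper(0,force=55); bot.pause(.7); st=bot.read_state()
print((F()-f0).round(1),heel().round(2),st['t'],st['width'],st['moment'],st['tcp_pos'],R.from_quat(st['eef_rot']).as_matrix()[:,0])
im=bot.camera("wrist"); cv2.imwrite("pics/e2.png",cv2.resize(im[:290,140:512],None,fx=2.1,fy=2.05,interpolation=cv2.INTER_CUBIC)[:,:,::-1])
```

```text
4.5 0.8 [-13.3  -3.8  13.4] [ 0.08 -0.52 10.05]
5.3 1.3 [-15.5  -4.4  14.2] [ 0.09 -0.49 10.07]
[-15.6  -5.5  14.4] [ 0.1  -0.46 10.09] 33.9083 19.465489974781207 [-2.30607472  4.70314766  0.05231581] [605.33349225 213.096909    26.09307656] [ 0.99302555  0.11754328 -0.00915625]
```

View pics/e2.png

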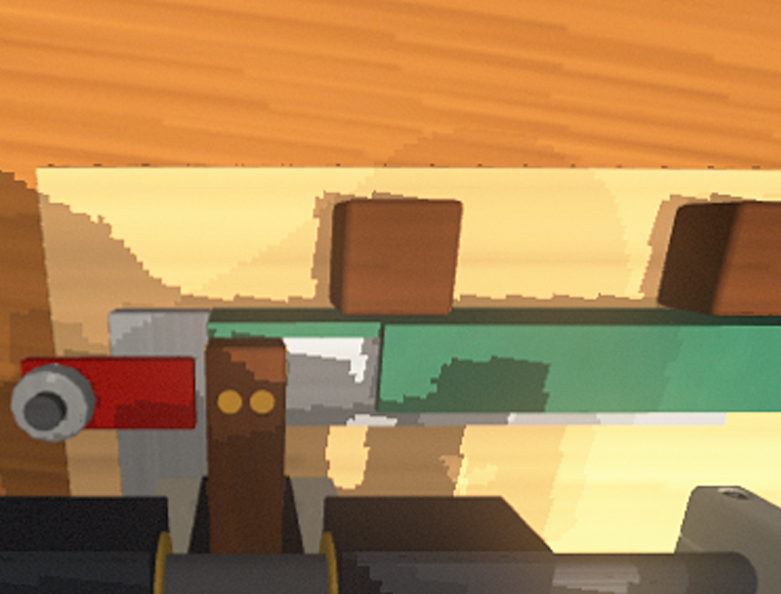

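The blade edge sits against the leg and the stock against the flat bar. I'll add a little more y push so it clearly exceeds static friction, then hand in.

Run:
```python
from go import *
f0=np.load("f0.npy")[:3]
bot.line_to(P(5.5,2.8,11.4),10); bot.pause(1); st=bot.read_state()
print((F()-f0).round(1),heel().round(2),st['t'],st['width'],abs(st['qvel']).max())
bot.close_job()
```

```text
[-14.5 -10.2  14.9] [ 0.06 -0.39 10.08] 35.2583 19.543453279244037 0.0015061787378862286
the job is handed in; nothing more can be done
```

I picked up the dark-wood square and set it on the board. I then slid it along the flat bar, with the blade passing under the flange, into the corner. The job was handed in at 35 s with the square still gripped at a 55 N setting; no verdict was reported.

- **Seating:** by arm pose, the heel was about 0.1 mm from the corner in x and −0.4 mm in y, with the underside at the board's top. The last wrist picture showed the stock against the flat bar and the blade against the leg.
- **Pressing:** the total force on the tool was about 14.5 N toward the angle bar, 10 N toward the flat bar and 15 N down. Some of this is friction on the board, so the force on each bar is lower: roughly 6 N on the leg and at least 3 N on the flat bar.
- **Disagreement along the way:** the first sign of touching the flat bar, at −5.4 mm, turned out to be friction. I eased the down-force and carried on until the position actually stalled, at −0.4 mm.
- **Not measured directly:** I did not check the stock end and blade tip on their own. Their flushness is inferred from the tool's turn, which matched the board's to within about 0.005 rad, or under 1 mm at the tip.
- **Bystanders:** I commanded no motion into them and saw no unexpected contact force, but took no final picture to confirm it.

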